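Slide the clipboard out over the customer's edge

TASK

The form on the clipboard is ready for the customer, who waits on the far side of the sales counter. With your fingertips, slide the clipboard gently along the counter, flat all the way, until about 5 cm of its free end (the end without the clip) sticks out over the customer's edge and it lies square to that edge, so that the customer can take hold of it; then move clear of it. Do not pick it up, and leave everything else on the counter where it stands.

Things in the scene. Friction and masses are not known exactly. Their poses are not given: they have to be found in the camera images.
- counter: Sales counter with a grey laminate top, level, top surface at height 0, slab 36 mm thick, 2 m wide. It reaches from beneath the robot to a straight edge on the customer's side, beyond which the floor lies 0.75 m lower. Origin: on the top surface, in the middle of the customer's edge. Its x axis points straight out over that edge towards the customer (away from the robot), y along the edge, z up. The counter is fixed, but its distance and yaw differ from run to run.
- clipboard: Small brown hardboard clipboard with a white form, flat on the counter: 190 mm long (x), 130 wide (y), 4 thick, about 0.14 kg, loose. A steel clip on its robot-side end, 100 mm wide (y, centred), 34 mm deep (55 to 89 mm behind the origin), stands up to 20 mm above the counter. Origin: centre of the underside. x runs from the clip to the free end, y across, z up.
- free_end (a point): Middle of the clipboard's free end, the end without the clip, on the underside: 95 mm from the board's centre along its x axis.
- clip_back (a point): Middle of the back face of the clip, on the robot's side: an upright flat steel face 100 mm wide along the clipboard's y, from 4 to 20 mm above the counter; this point is 12 mm above the counter and 89 mm behind the board's centre. The board's own end edge (4 mm high) lies 6 mm farther back.
- card_terminal: Grey and black card payment terminal, 165 x 78 mm, 60 mm high, loose on the counter on one side of the clipboard. Origin: centre of its underside. Not part of the job.
- toy_box: Dark blue carton with a clear window and a toy truck in it, 190 x 100 mm, 105 mm high, loose on the counter on the other side of the clipboard. Origin: centre of its underside. Not part of the job.
- stapler: Black desk stapler, 150 x 36 mm, about 55 mm high, loose on the counter. Origin: centre of its underside. Not part of the job.
- toy_car: Small grey die-cast toy car, 78 x 36 mm, 32 mm high, loose on the counter. Origin: centre of its underside. Not part of the job.

How it is judged (in metres and radians):
At the end, for the whole second after the job is handed in: The clipboard lies flat and at rest on the counter, the middle of its free end 38 to 62 mm beyond the customer's edge, its length within 8 degrees of square to that edge; the card terminal, toy box, stapler and toy car are within 15 mm of where they stood (x of free_end in the frame of counter between 0.038 and 0.062 m and angle between the x axis of clipboard and the x axis of counter, either way round below 0.14 rad and height (world z) of clipboard between -0.004 and 0.004 m and angle between clipboard's own z axis and vertical below 0.03 rad and linear speed of clipboard below 0.01 m/s and distance of each of card_terminal, toy_box, stapler, toy_car from where it was at the start of the episode below 0.015 m); the robot touches nothing.
It fails at once if the clipboard is picked up: raised more than 8 mm off the counter (height (world z) of clipboard above 0.008 m).
It fails at once if the clipboard is tipped up or over the edge by more than about 5 degrees (angle between clipboard's own z axis and vertical above 0.09 rad).
It fails at once if the clipboard is shoved or flicked, faster than 0.4 m/s (linear speed of clipboard above 0.4 m/s).
It fails at once if the card terminal, toy box, stapler or toy car is moved more than 15 mm (not (distance of card_terminal from where it was at the start of the episode below 0.015 m) or not (distance of toy_box from where it was at the start of the episode below 0.015 m) or not (distance of stapler from where it was at the start of the episode below 0.015 m) or not (distance of toy_car from where it was at the start of the episode below 0.015 m)).
It also fails if it takes over 61 s, if anything falls off the work surface, if the arm or the gripper's body presses on something with over 40 N, if the wrist force passes 120 N, or if a joint passes its speed limit or range.

ROBOT

A 6-joint arm with a two-finger parallel gripper is mounted at the origin on the work surface. World frame = base frame: x ahead of the robot, y to its left, z up, the work surface at z = 0. Lengths are in mm, angles in rad, forces in N, time in s.
With the tool pointing down it reaches from about 275 to 750 mm from the base axis. Payload 10.2 kg.
Tool frame: the origin (TCP) lies at the very end of the fingers, on their centre line; the grasp point (between the pads) lies 19 mm behind it (ctrl.hold_point_z is the distance from the TCP to the grasp point, in mm); z points along the fingers, y is the direction in which the jaws open and shut (so a half turn about z gives the same grasp; the last joint's range is limited). The gripper opens to 85 mm and grips with 20 to 120 N. Pads are 22 mm wide; open, the fingers measure 114 mm over their backs; the gripper's body (76 mm by 85 mm) begins 54 mm behind the grasp point. The pads swing forward as they close: fully open they stand 13 mm farther back than shut.
Start: joints at [1.015, 0.313, 1.498, -0, 1.331, -0.223], TCP at [171.525, 496.196, 231.294] pointing down, gripper open.
Joint ranges: [-2.94, 2.94], [-0.97, 2.17], [0.19, 2.56], [-1.23, 4.37], [0.02, 3.11], [-2.88, 2.88]. Speed limits (rad/s): [2.39, 2.39, 3.01, 3.14, 3.14, 3.14].

INTERFACE

Orientations are given as a unit quaternion [w, x, y, z].
In Python, from rig import readout, cams, workorder, spotter, ctrl gives the robot as it stands.
- The arm moves only by the tool step_arm, never from a script. Its argument "plan" is text: rows parted by semicolons, each of 5 numbers parted by spaces: the shift along the tool's x, y, z in cm, then the turn about the tool's z in degrees, then the opening in per cent of the stroke, from 0 (shut) to 100 (fully open). In form: x y z twist gripper; .... A call has 1 to 10 rows; each row is the pose to reach, as a shift and turn from the pose commanded when the call began, along the tool's axes at that moment; what a row does not reach only later rows make up. A row lasts 1/10 s, in which the tool goes at most 50 mm and 8.59 degrees, less where a joint would pass 70% of its speed; a pose out of reach is approached as far as the arm can. A call with a gripper value outside its range is refused whole. The fingers move at their own pace and stop on an object; "grip_force" is the grip in N (left out, the last holds). Time passes only in rows, so rows that repeat a pose let the fingers close. It gives the time, the measured TCP pose, the force and the opening at its end, in the units of the state.
- readout.sense(): the state, without advancing time (a new reading comes with each control period).
- cams.capture(name): name is "side" or "top"; returns (picture, depth): 400x640x3 uint8, red, green, blue; 400x640 float32, mm along the optical axis (not along the pixel's ray), 0 where there is no reading.
- cams.camera_info(name): a dict with "vfov" (degrees; the focal length in pixels is half the picture's height over the tangent of half this angle, whatever the lens; pixels are square), "cx", "cy" (the principal point, pixels), "k1" (the pictures are not rectified: a ray, as slopes to the right and down, at radius r is drawn at 1 + k1 r^2 times it, then the intrinsics apply), "rvec" (rotation vector, rad) and "tvec" (3), from world to camera coordinates, as OpenCV has them. Camera axes: x right, y down, z forward; pixel columns grow to the right and rows downward; lengths in mm; the calibration is good to about 2 mm. A picture is of the moment at which its call begins. camera_info takes no time and is no camera call.
- workorder.finish_job(): hands the job in, once; it reports no verdict.
Trained networks look in the newest picture that a camera, given by its name, has taken for a name from the list of things; names that differ only in an ending like _2 or _b are one class to them, and where a whole thing is asked for, a point or a joint stands for the part that bears it (a point fixed in the world has none). Each returns a list of dicts, best first, with "conf" (0 to 1); they miss things now and then, are a little off and sometimes report something else, mostly with a low value. They report only what shows in the picture. A call takes as long as a camera call.
- spotter.regions_of(camera, target): "pixels" (400x640 bool, what is visible of it) and "extent" ([centre column, centre row, width, height] in pixels, round what is visible of it).
The state is a dict: "time_s": time; "joints": joint angles; "dq": joint speeds; "tau": joint torques, N m; "eef_pos": TCP position; "ee_rot": TCP orientation; "force": force on the tool from outside, world axes, zero at the start; "wrist_torque": the same for the moment, N m; "grip_width": opening from 0.0 (shut) to 1.0 (fully open).
Only numpy, scipy, OpenCV 4.12 (cv2) and the standard library are available. Lean on these libraries where they do the work, as an engineer would, in place of code of your own. Each camera call takes 0.05 s, during which the arm holds its last target. There are 200 camera calls.

## Working session

There is one attempt and no reset: what is moved stays moved. The work goes in short steps, Python scripts to look and compute and a tool call to move; the robot and the scene stay as the last step left them, time stands still between calls to the robot, and variables do not carry over. Pictures are saved under pics/ and viewed, about 8 in all and at most 12, crops included, and the job is handed in when it is done.

Besides the shell and the picture viewer there is one more tool, called after "Request:" as a command line: name --argument value ..., lists and objects as JSON in quotes. step_arm: Moves the arm, as the interface text tells. Its arguments: {"type":"object","properties":{"plan":{"type":"string"},"grip_force":{"type":"number"}},"required":["plan"]}

```bash
mkdir -p pics; cat > h.py <<'E'
import numpy as np, cv2
from rig import readout, cams, workorder, spotter, ctrl
def cal(n):
    i=cams.camera_info(n); f=200/np.tan(np.radians(i['vfov'])/2)
    R=cv2.Rodrigues(np.array(i['rvec'],float))[0]; t=np.array(i['tvec'],float)
    return np.array([[f,0,i['cx']],[0,f,i['cy']],[0,0,1]]),np.array([i['k1'],0,0,0]),R,t
def rays(n,uv):
    K,_,R,t=cal(n); k=cal(n)[1][0]
    d=(np.asarray(uv,float).reshape(-1,2)-K[:2,2])/K[0,0]
    x=d.copy()
    for _ in range(20): x=d/(1+k*(x**2).sum(1,keepdims=True))
    return np.c_[x,np.ones(len(x))],R,t
def plane(n,uv,z):  # pixels -> world at height z
    r,R,t=rays(n,uv); c=-R.T@t; d=r@R
    return c+d*((z-c[2])/d[:,2])[:,None]
def deproj(n,uv,dep):
    r,R,t=rays(n,uv); return (r*np.asarray(dep)[:,None]-t)@R
def proj(n,P):
    K,D,R,t=cal(n); p=np.asarray(P,float)@R.T+t; s=p[:,:2]/p[:,2:]
    return s*(1+D[0]*(s**2).sum(1,keepdims=True))*K[0,0]+K[:2,2]
E
python3 - <<'E'
from h import *
print(readout.sense())
for n in('top','side'):
    p,d=cams.capture(n); cv2.imwrite(f'pics/{n}0.png',p[:,:,::-1]); np.savez(f'{n}0.npz',p=p,d=d)
    print(n,-cal(n)[2].T@cal(n)[3],cams.camera_info(n))
    for o in('clipboard','card_terminal','toy_box','stapler','toy_car','counter'):
        for r in spotter.regions_of(n,o)[:2]:
            m=r['pixels']&(d>0); v,u=np.nonzero(m); P=deproj(n,np.c_[u,v],d[v,u])
            print(o,round(r['conf'],2),np.round(r['extent']),m.sum(),np.round(np.median(P,0)),np.round(np.percentile(P,[2,98],axis=0)).tolist())
            if o in('clipboard','counter'): np.save(f'{n}_{o}_{r["conf"]:.2f}.npy',r['pixels'])
E
```

```text
{'time_s': 0.0, 'joints': array([ 1.01459865e+00,  3.13423335e-01,  1.49844527e+00,  2.11942710e-05,
        1.33099313e+00, -2.23396781e-01]), 'dq': array([-0.00028476, -0.00020639,  0.00167758, -0.00099984, -0.00131828,
       -0.00116508]), 'tau': array([-6.36064324e-04, -4.12246764e+01, -2.59750164e+01, -2.02876859e-04,
        3.94647679e-03, -1.56751838e-05]), 'eef_pos': array([171.37819187, 495.96746158, 230.74563812]), 'ee_rot': array([-2.50646214e-04,  1.65636055e-01,  9.86186744e-01, -5.83030188e-04]), 'force': array([-0.0324104 ,  0.77197365, -0.00577864]), 'wrist_torque': array([ 0.0182676 ,  0.01031638, -0.02430742]), 'grip_width': 0.9965493520650759}
top [ 287.26858784    3.49588602 1218.5085621 ] {'vfov': 46.73272599350871, 'cx': 325.3152128104351, 'cy': 200.8096434702438, 'k1': -0.07210923993647211, 'rvec': array([ 2.15687513, -2.03709578,  0.22298682]), 'tvec': array([  -6.36945204,  550.38477527, 1124.42634616])}
clipboard 0.96 [330. 204.  64.  78.] 3440 [558.  18.   6.] [[464.0, -58.0, -0.0], [653.0, 94.0, 22.0]]
clipboard 0.58 [319. 266. 637. 268.] 146282 [374.  3
[... 1002 characters left out ...]
6]), 'tvec': array([-450.400599  ,  236.54839937,  648.27444404])}
clipboard 0.98 [332. 208.  96.  78.] 4064 [550.  10.   4.] [[463.0, -60.0, 1.0], [649.0, 89.0, 20.0]]
card_terminal 0.53 [315. 361.  52.  37.] 1160 [ 366. -260.   18.] [[330.0, -278.0, -2.0], [405.0, -236.0, 32.0]]
toy_box 0.62 [452. 313. 145. 114.] 9286 [ 581. -312.  103.] [[504.0, -364.0, 8.0], [692.0, -251.0, 105.0]]
stapler 0.77 [211. 160.  65.  35.] 1368 [368. 250.  29.] [[298.0, 225.0, 1.0], [433.0, 282.0, 51.0]]
toy_car 0.87 [313. 363.  52.  36.] 1117 [ 366. -261.   18.] [[330.0, -278.0, -1.0], [405.0, -239.0, 32.0]]
counter 0.96 [295. 203. 589. 394.] 122871 [334.  72.  -1.] [[-97.0, -449.0, -3.0], [719.0, 914.0, 3.0]]
```

View pics/top0.png

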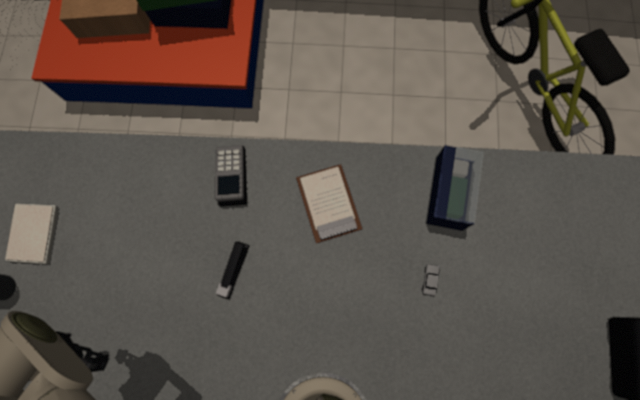

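View pics/side0.png

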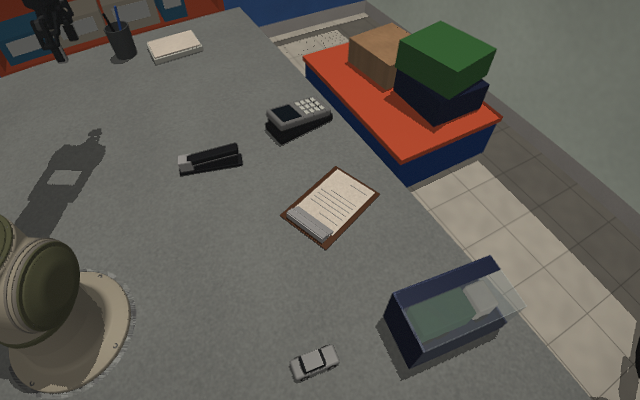

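The top view shows the clipboard at about (330,204), with its clip toward the robot at (335,228). The customer's edge runs from about (0,131) to (640,155). The terminal is at (231,175), the box at (454,188), the stapler at (233,270) and the car at (431,280). Next I'll measure the edge and the board.

```bash
cat >> h.py <<'E'
def board(n,mask,d):
    v,u=np.nonzero(mask&(d>0)); P=plane(n,np.c_[u,v],4.)
    (c,s,a)=cv2.minAreaRect(P[:,:2].astype(np.float32)); b=cv2.boxPoints((c,s,a))
    e=[b[1]-b[0],b[2]-b[1]]; L=max(e,key=np.linalg.norm); L=L*np.sign(L[0])
    return np.array(c),np.array(sorted(s)),np.degrees(np.arctan2(L[1],L[0]))
def edge(n,d):
    v,u=np.nonzero(d>0); P=deproj(n,np.c_[u,v],d[v,u]); 
    k=(abs(P[:,2])<8)&(P[:,0]>400); P=P[k]; 
    Y=np.arange(-400,450,10); pts=[]
    for y in Y:
        q=P[abs(P[:,1]-y)<5]
        if len(q)>20: pts.append([q[:,0].max(),y])
    pts=np.array(pts); f=np.polyfit(pts[:,1],pts[:,0],1)
    for _ in range(5):
        r=pts[:,0]-np.polyval(f,pts[:,1]); g=abs(r)<max(3,1.5*np.median(abs(r))); f=np.polyfit(pts[g,1],pts[g,0],1)
    return f,g.sum(),np.std(r[g])
E
python3 - <<'E'
from h import *
import glob
for n,mk in(('top','top_clipboard_0.96.npy'),('side','side_clipboard_0.98.npy')):
    z=np.load(f'{n}0.npz'); m=np.load(mk); print(n,edge(n,z['d']),board(n,m,z['d']))
# picture based edge on top
g=cv2.cvtColor(np.load('top0.npz')['p'],cv2.COLOR_RGB2GRAY).astype(float)
gy=cv2.Sobel(cv2.GaussianBlur(g,(3,3),0),cv2.CV_64F,0,1)
pts=[(u,v0+np.argmax(abs(gy[v0:v0+14,u]))) for u in list(range(265,430,5)) for v0 in[int(131+24*u/640)-7]]
P=plane('top',pts,0);print(pts[::6]); print(np.polyfit(P[:,1],P[:,0],1), np.round(P[::6]))
z=np.load('top0.npz'); im=z['p'][:,:,::-1][120:260,270:400]; cv2.imwrite('pics/crop.png',cv2.resize(im,None,fx=4,fy=4,interpolation=cv2.INTER_CUBIC))
E
```

```text
top (array([-1.28874823e-02,  7.35256230e+02]), np.int64(74), np.float64(1.4295713748646863)) (array([561.53125   ,  18.05653381]), array([138.20913696, 194.79774475]), np.float32(21.29644))
side (array([   2.45555176, 1193.2986682 ]), np.int64(52), np.float64(152.4267593567177)) (array([557.17895508,  15.65820312]), array([129.71469116, 188.92597961]), np.float32(20.522053))
[(265, np.int64(137)), (295, np.int64(139)), (325, np.int64(140)), (355, np.int64(142)), (385, np.int64(143)), (415, np.int64(144))]
[-5.79104421e-03  7.37276430e+02] [[ 737.  205.    0.]
 [ 736.  121.    0.]
 [ 737.   37.    0.]
 [ 736.  -47.    0.]
 [ 738. -130.    0.]
 [ 740. -214.    0.]]
```

View pics/crop.png

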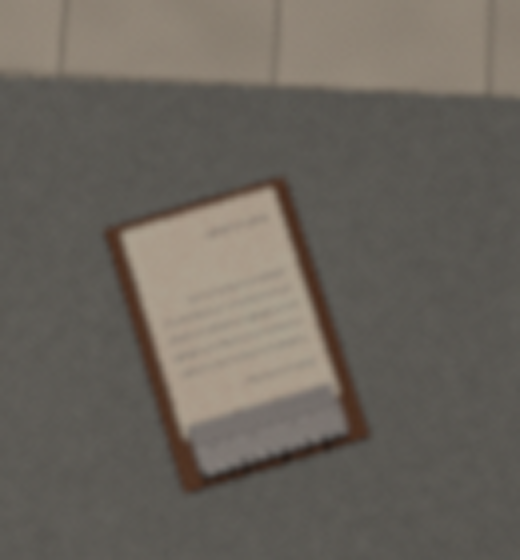

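The board's centre is at about (559,17), its heading is +21°, and the edge is at x≈736. I'll push with both spread fingers flat on the clip's back face, along an arc of about 378 mm radius. First I'll move behind the clip, staying high.

Request:
step_arm --plan "-4 -3.8 0.5 -3 60;-8 -7.6 1 -7 60;-12 -11.4 2 -11 60;-16 -15.2 3 -15 60;-20 -19 4 -19 60;-24 -22.8 5 -23 60;-28 -26.6 6 -27 60;-32 -30.4 7 -31 60;-36 -34.2 8 -35 60;-40 -38 9 -38 60" --grip_force 20

```text
time_s: 1.7
eef_pos: [399.2, 56.1, 151.8]
ee_rot: [0.0, -0.166, 0.986, -0.0]
force: [0.6, 0.5, 0.0]
grip_width: 0.599
```

```bash
cat >> h.py <<'E'
def togo(x,y,z,yaw):
    s=readout.sense(); w,a,b,c=s['ee_rot']; p=s['eef_pos']
    from scipy.spatial.transform import Rotation as Ro
    R=Ro.from_quat([a,b,c,w]).as_matrix(); yw=np.degrees(np.arctan2(R[1,0],R[0,0]))
    tw=-((yaw-yw+180)%360-180)
    print('t',round(s['time_s'],2),'pos',np.round(p,1),'yaw',round(yw%360,2),'tilt',np.round(R[:2,2],4),'F',np.round(s['force'],2),'grip',round(s['grip_width'],3),'j',np.round(s['joints'],2))
    print('shift cm',np.round(R.T@(np.array([x,y,z])-p)/10,2),'twist',round(tw,2))
E
python3 -c "
from h import *
togo(442,-28,60,201)"
```

```text
t 1.7 pos [399.2  56.1 151.8] yaw 199.07 tilt [ 0.001  -0.0001] F [0.57 0.47 0.03] grip 0.599 j [-0.15  0.13  1.95  0.    1.06 -2.06]
shift cm [-1.29 -9.35  9.19] twist -1.93
```

Request:
step_arm --plan "-0.4 -3 3 -1 60;-0.8 -6 6 -2 60;-1.3 -9.3 9 -2 60;-1.3 -9.3 11 -2 60;-1.3 -9.3 11 -2 60;-1.3 -9.3 11 -2 60"

```text
time_s: 2.3
eef_pos: [441.1, -25.3, 42.4]
ee_rot: [-0.0, -0.182, 0.983, 0.0]
force: [0.5, -0.0, 0.5]
grip_width: 0.606
```

```bash
cat > look.py <<'E'
from h import *
import sys
k=sys.argv[1]
for n in('side','top'):
    p,d=cams.capture(n); cv2.imwrite(f'pics/{n}{k}.png',p[:,:,::-1]); np.savez(f'{n}{k}.npz',p=p,d=d)
    r=spotter.regions_of(n,'clipboard')
    if r: print(n,round(r[0]['conf'],2),board(n,r[0]['pixels'],d))
    if n=='top': print(edge(n,d))
E
python3 look.py 1; python3 -c "
from h import *
togo(442,-28,15,201)"
```

```text
side 0.95 (array([557.93029785,  16.91690063]), array([132.86442566, 192.59104919]), np.float32(19.581264))
top 0.7 (array([587.8081665 ,  28.60030365]), array([129.0128479 , 129.23913574]), np.float32(20.59963))
(array([-1.36826297e-02,  7.35471923e+02]), np.int64(72), np.float64(1.3666869031572648))
t 2.5 pos [441.5 -25.3  43. ] yaw 200.98 tilt [ 0.0021 -0.0007] F [-0.46  0.05  0.26] grip 0.602 j [-0.32  0.4   1.95  0.    0.79 -2.26]
shift cm [ 0.06 -0.27  2.8 ] twist -0.02
```

View pics/side1.png

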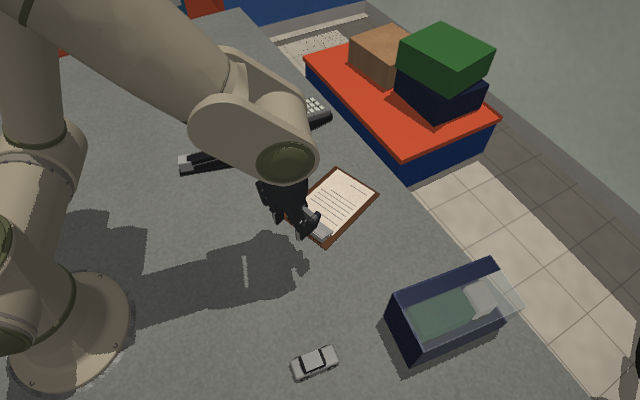

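The side view shows the open fingers above and behind the clip, at about (300,225). I'll go down and feel for the counter to get the true fingertip height.

Request:
step_arm --plan "0 -0.2 1 0 60;0 -0.2 2 0 60;0 -0.2 2.6 0 60;0 -0.2 3 0 60;0 -0.2 3.3 0 60;0 -0.2 3.5 0 60;0 -0.2 3.6 0 60;0 -0.2 3.6 0 60"

```text
time_s: 3.3
eef_pos: [441.8, -27.4, 5.9]
ee_rot: [0.0, -0.182, 0.983, -0.0]
force: [-0.6, 0.4, -0.2]
grip_width: 0.599
```

Request:
step_arm --plan "0 0 0.1 0 60;0 0 0.2 0 60;0 0 0.3 0 60;0 0 0.3 0 60"

```text
time_s: 3.7
eef_pos: [441.7, -27.4, 2.8]
ee_rot: [-0.0, -0.182, 0.983, 0.0]
force: [-0.8, -0.5, -0.1]
grip_width: 0.596
```

Request:
step_arm --plan "0 0 0.1 0 60;0 0 0.2 0 60;0 0 0.3 0 60;0 0 0.3 0 60"

```text
time_s: 4.1
eef_pos: [441.7, -27.4, -0.3]
ee_rot: [-0.0, -0.182, 0.983, 0.0]
force: [-0.3, -0.1, -0.8]
grip_width: 0.601
```

Request:
step_arm --plan "0 0 0.1 0 60;0 0 0.2 0 60;0 0 0.2 0 60"

```text
time_s: 4.4
eef_pos: [441.7, -27.4, -2.3]
ee_rot: [-0.0, -0.182, 0.983, 0.0]
force: [0.2, -0.2, 0.3]
grip_width: 0.596
```

Request:
step_arm --plan "0 0 0.1 0 60;0 0 0.2 0 60;0 0 0.2 0 60"

```text
time_s: 4.7
eef_pos: [441.8, -27.4, -3.3]
ee_rot: [0.0, -0.182, 0.983, -0.0]
force: [-6.0, 0.8, 15.9]
grip_width: 0.603
```

Request:
step_arm --plan "0 0 0.05 0 60;0 0 0.1 0 60;0 0 0.1 0 60"

```text
time_s: 5.0
eef_pos: [441.9, -27.5, -3.4]
ee_rot: [0.0, -0.182, 0.983, -0.0]
force: [-10.2, 2.3, 31.9]
grip_width: 0.603
```

Request:
step_arm --plan "0 0 0.05 0 60;0 0 0.1 0 60;0 0 0.1 0 60"

```text
time_s: 5.3
eef_pos: [441.9, -27.5, -3.5]
ee_rot: [0.0, -0.182, 0.983, -0.0]
force: [-15.3, 2.0, 49.7]
grip_width: 0.601
```

The fingertips touched the counter at TCP z≈-3.2, so they sit about 3 mm behind the TCP. I'll raise them to about 10 mm above the counter and approach the clip slowly.

Request:
step_arm --plan "0 0 -0.5 0 60;0 0 -1.3 0 60;0 0 -1.3 0 60;-0.4 0 -1.3 0 60;-0.8 0 -1.3 0 60;-1.2 0 -1.3 0 60;-1.5 0 -1.3 0 60;-1.8 0 -1.3 0 60;-2 0 -1.3 0 60;-2 0 -1.3 0 60"

```text
time_s: 6.3
eef_pos: [460.6, -20.2, 6.8]
ee_rot: [0.0, -0.182, 0.983, -0.0]
force: [0.6, -0.3, 0.9]
grip_width: 0.604
```

```bash
python3 look.py 2; python3 -c "
from h import *
togo(442,-28,7,201)
z=[np.load(f'{n}2.npz')['p'][:,:,::-1] for n in('side','top')]
a=cv2.resize(z[0][160:260,260:390],(780,600),interpolation=cv2.INTER_CUBIC); cv2.imwrite('pics/c2.png',a)"
```

```text
side 0.69 (array([557.84594727,  11.50621033]), array([126.74994659, 191.99873352]), np.float32(22.008139))
top 0.65 (array([595.36932373,  29.13655853]), array([115.48213959, 132.20649719]), np.float32(-70.89461))
(array([-1.28278846e-02,  7.35642263e+02]), np.int64(73), np.float64(1.36507091294503))
t 6.5 pos [460.3 -20.3   6.9] yaw 200.93 tilt [-0.0001  0.    ] F [-0.04  0.59  0.93] grip 0.603 j [-0.3   0.5   1.91 -0.    0.72 -2.24]
shift cm [ 1.99 -0.07 -0.01] twist -0.07
```

View pics/c2.png

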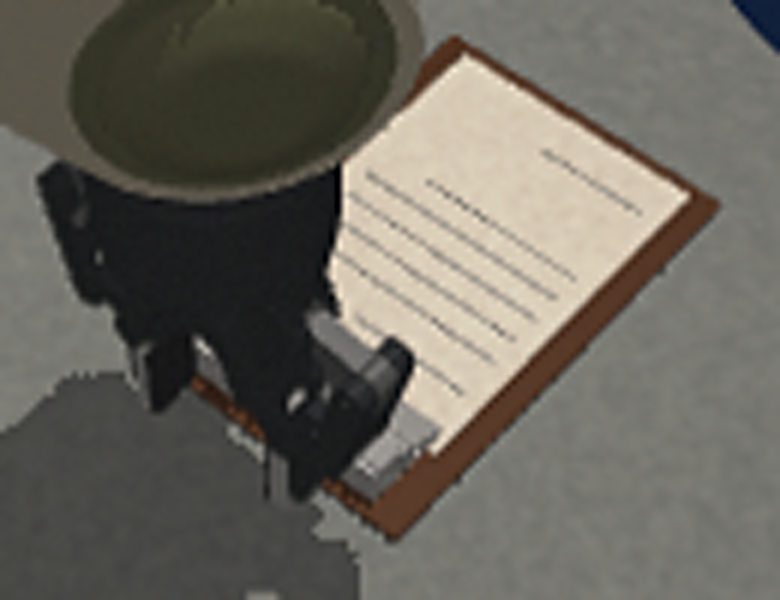

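The fingers sit just behind the clip face, centred on it, and the tips are off the board. I'll push 1 cm straight to seat them, then follow the first 10° of the arc.

Request:
step_arm --plan "-0.2 0 0 0 60;-0.4 0 0 0 60;-0.6 0 0 0 60;-0.8 0 0 0 60;-1 0 0 0 60"

```text
time_s: 7.0
eef_pos: [469.8, -16.6, 6.8]
ee_rot: [-0.0, -0.182, 0.983, 0.0]
force: [-0.7, -0.4, 0.3]
grip_width: 0.601
```

Request:
step_arm --plan "-0.64 0.17 0 1 60;-1.29 0.33 0 2 60;-1.93 0.47 0 3 60;-2.58 0.61 0 4 60;-3.24 0.73 0 5 60;-3.89 0.84 0 6 60;-4.55 0.95 0 7 60;-5.2 1.04 0 8 60;-5.86 1.11 0 9 60;-6.52 1.18 0 10 60"

```text
time_s: 8.0
eef_pos: [527.0, 17.9, 6.9]
ee_rot: [0.0, -0.095, 0.996, 0.0]
force: [-1.2, -0.3, -0.4]
grip_width: 0.597
```

Request:
step_arm --plan "0 0 0 0 60;0 0 0 0 60"

```text
time_s: 8.2
eef_pos: [526.6, 17.6, 6.9]
ee_rot: [0.0, -0.095, 0.995, -0.0]
force: [0.6, -0.4, 0.7]
grip_width: 0.599
```

```bash
python3 look.py 3; python3 -c "
from h import *
togo(591,42,7,180.6)
a=np.load('side3.npz')['p'][:,:,::-1]
a=cv2.resize(a[130:280,250:450],(800,600),interpolation=cv2.INTER_CUBIC); cv2.imwrite('pics/c3.png',a)"
```

```text
side 0.67 (array([294.08563232, 272.30303955]), array([ 869.80310059, 1638.03759766]), np.float32(-89.406746))
top 0.74 (array([683.13806152,  46.67110443]), array([ 86.55693817, 135.08662415]), np.float32(-86.786705))
(array([-1.38961688e-02,  7.35563679e+02]), np.int64(73), np.float64(1.3510265853336807))
t 8.4 pos [526.4  17.5   6.9] yaw 190.93 tilt [ 0.0001 -0.    ] F [-0.22  0.19  0.73] grip 0.6 j [-0.19  0.61  1.72  0.    0.82 -1.95]
shift cm [-6.81  1.18 -0.01] twist 10.33
```

View pics/c3.png

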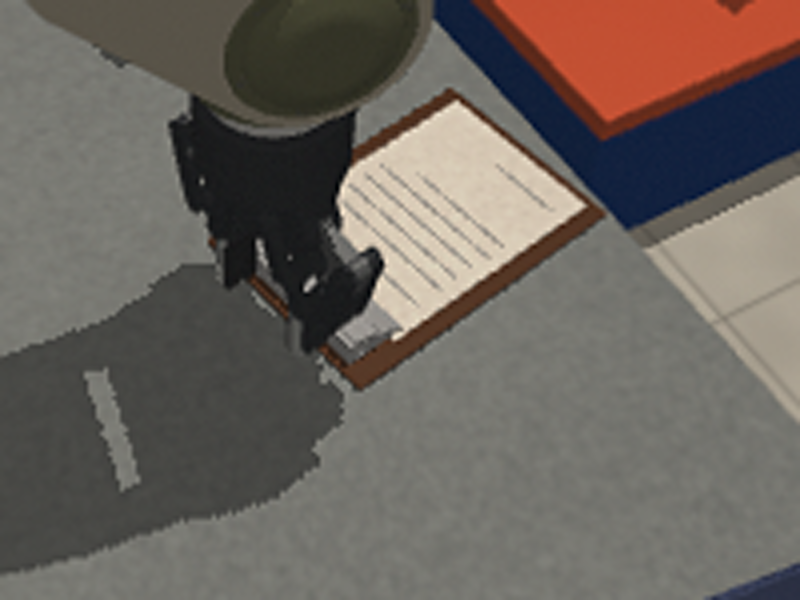

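The board followed, with the fingers still seated on the clip. The free-end corners are at about (363,153) and (401,183) in the full side picture. I'll measure from these corners, with the edge taken from the same view.

```bash
python3 - <<'E'
from h import *
P=plane('side',[(363,153),(400.75,183),(340.5,227)],4.)
print(np.round(P,1)); a,b,c=P[:,:2]; f=(a+b)/2; print('free',f,'w',np.linalg.norm(a-b),'len',np.linalg.norm(b-c))
d=b-c; print('yaw long',np.degrees(np.arctan2(d[1],d[0])),'yaw from end',np.degrees(np.arctan2(a[1]-b[1],a[0]-b[0]))-90)
# expected by tool
s=readout.sense()['eef_pos'][:2]; h=np.radians(10.93); u=np.array([np.cos(h),np.sin(h)])
print('expected free',s+195*u,'offset along',(f-s)@u)
E=plane('side',[(410,191.25),(450,235)],0.); print('edge side',np.round(E,1))
z=np.load('side3.npz'); D=z['d']; 
pts=[]
for v in range(185,300,3):   # depth edge along rows
    r=D[v]; 
    for uu in range(380,560):
        if r[uu]>0 and r[uu+1]>0 and r[uu+1]-r[uu]>150: pts.append((uu+.5,v)); break
Q=plane('side',pts,0.); print(len(pts),np.round(Q[::5],1))
Q=Q[(Q[:,0]>715)&(Q[:,0]<755)]; print(len(Q),np.polyfit(Q[:,1],Q[:,0],1))
E
```

```text
[[704.3 112.5   4. ]
 [728.2  -9.1   4. ]
 [545.6 -45.5   4. ]]
free [716.24652903  51.70513554] w 123.91189151398042 len 186.2544645813769
yaw long 11.272801969855763 yaw from end 11.161632236910421
expected free [717.83320496  54.50351683] offset along 192.9115071846737
edge side [[ 734.8  -36.6    0. ]
 [ 737.6 -171.1    0. ]]
39 [[ 734.9  -15.7    0. ]
 [ 734.4  -64.7    0. ]
 [ 733.9 -110.9    0. ]
 [ 735.5 -155.8    0. ]
 [ 737.1 -198.5    0. ]
 [ 735.1 -237.1    0. ]
 [ 772.1 -296.3    0. ]
 [ 768.  -330.5    0. ]]
26 [-1.11384936e-02  7.33619155e+02]
```

The corners match what the tool pose predicts: the heading is 11.2° and the free end is about 194 mm ahead of the TCP. Both cameras put the edge at x≈735, with a yaw of about 0.7°. I'll push the rest of the arc.

Request:
step_arm --plan "-0.64 0.17 0 1 60;-1.29 0.33 0 2 60;-1.93 0.47 0 3 60;-2.58 0.61 0 4 60;-3.24 0.73 0 5 60;-3.89 0.84 0 6 60;-4.55 0.95 0 7 60;-5.2 1.04 0 8 60;-5.86 1.11 0 9 60;-6.5 1.18 0 10 60"

```text
time_s: 9.4
eef_pos: [588.6, 41.7, 6.9]
ee_rot: [-0.0, -0.007, 1.0, 0.0]
force: [-1.5, -0.1, 1.2]
grip_width: 0.597
```

Request:
step_arm --plan "-0.05 0 0 0.2 60;-0.1 0 0 0.2 60;-0.1 0 0 0.2 60;0.4 0 0 0.2 60;1.2 0 0 0.2 60;2.5 0 0 0.2 60;4 0 0 0.2 60;4 0 -2 0.2 60;4 0 -5 0.2 60;6 0 -9 0.2 60"

```text
time_s: 10.4
eef_pos: [527.6, 40.4, 97.0]
ee_rot: [-0.001, -0.006, 1.0, 0.0]
force: [0.2, -0.4, 0.3]
grip_width: 0.601
```

Request:
step_arm --plan "3 0 -3 0 60;6 0 -6 0 60;9 0 -8 0 60;12 0 -9 0 60;14 0 -9 0 60;14 0 -9 0 60;14 0 -9 0 60"

```text
time_s: 11.1
eef_pos: [388.0, 38.7, 187.0]
ee_rot: [0.0, -0.006, 1.0, -0.0]
force: [0.2, -0.1, 1.1]
grip_width: 0.602
```

```bash
python3 look.py 4; python3 - <<'E'
from h import *
togo(590,30,7,180.7)
d=np.load('top4.npz')['d']
for n in('top',):
    for o in('card_terminal','toy_box','stapler','toy_car'):
        for r in spotter.regions_of(n,o)[:2]: print(o,round(r['conf'],2),np.round(r['extent']))
a=np.load('top4.npz')['p'][:,:,::-1]; s=np.load('side4.npz')['p'][:,:,::-1]
a=cv2.resize(a[110:230,260:420],(800,600),interpolation=cv2.INTER_CUBIC); cv2.imwrite('pics/c4t.png',a)
E
```

```text
side 0.83 (array([687.48675537,  41.96658325]), array([133.15113831, 191.01493835]), np.float32(1.0758175))
top 0.72 (array([690.32519531,  44.28860474]), array([130.81048584, 190.74212646]), np.float32(0.71258664))
(array([-1.21943695e-02,  7.34782558e+02]), np.int64(64), np.float64(1.4501019144261968))
t 11.3 pos [388.4  38.7 186.6] yaw 180.73 tilt [-0.0005  0.0001] F [ 0.77 -0.71 -0.37] grip 0.597 j [-0.2   0.06  1.93 -0.    1.15 -1.79]
shift cm [-20.15  -1.13  17.95] twist 0.03
toy_box 0.59 [453. 188.  56.  82.]
stapler 0.59 [233. 269.  29.  58.]
toy_car 0.69 [431. 278.  17.  30.]
```

View pics/c4t.png

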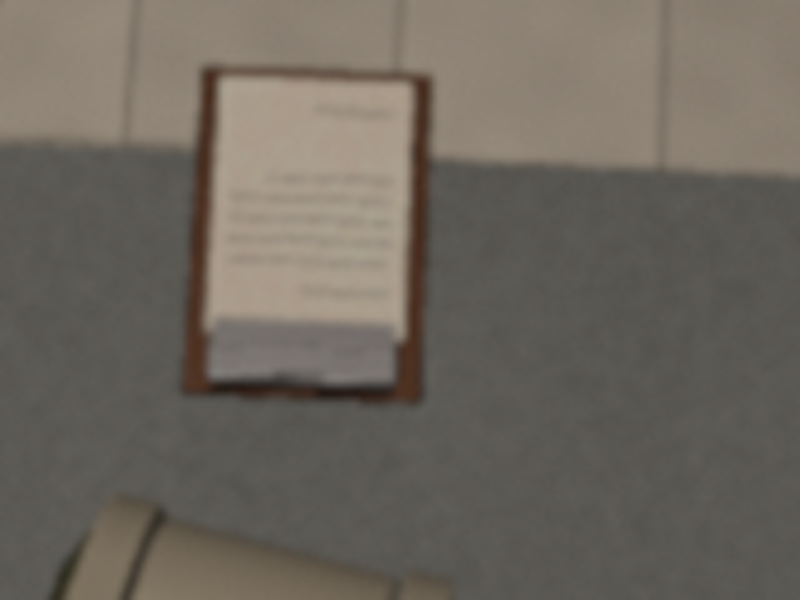

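View pics/side4.png

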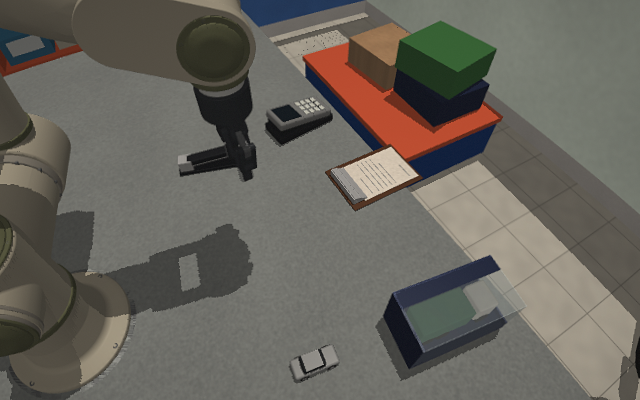

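The pictures show the board square, with its free end about 50 mm past the edge (crop rows 72 to 155 of a board 325 rows long). The other items are where they were, and the gripper is clear. I'm handing in.

```bash
python3 -c "
from h import *
print(workorder.finish_job())"
```

```text
the job is handed in; nothing more can be done
None
```

I slid the clipboard flat along the counter by pushing the back of its clip with both open fingertips. It is now at the customer's edge. I then backed off, raised the gripper clear and handed the job in at about 11.5 s; the hand-in gives no verdict.

- **Overhang:** the free end sticks out about 51 mm by the top camera and about 49 mm by the side camera (38 to 62 mm allowed).
- **Squareness:** the board's heading is 0.7° by the top camera and 1.1° by the side camera. The edge itself is turned about 0.7°, so the board is within 1° of square.
- **Other objects:** the toy box, stapler and toy car were within about 2 pixels (5 mm) of their first positions in the top picture.

**Checks that failed or disagreed:**
- The detector missed the card terminal in the last top picture. By eye in the side picture it had not moved.
- The detector also mislabelled some objects and gave bad clipboard outlines whenever the arm covered part of the board. Midway through the push I measured the board from its visible corners instead.

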